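# Rack the dipped test tile and hang up the dipping basket

### The arm

A 6-joint arm with a two-finger parallel gripper is mounted at the origin on the work surface. World frame = base frame: x ahead of the robot, y to its left, z up, the work surface at z = 0. Lengths are in m, angles in degrees, forces in N, time in s.
With the tool pointing down it reaches from about 0.3 to 0.75 m from the base axis. Payload 8.5 kg.
Tool frame: the origin (TCP) lies on the centre line of the jaws, within the pads' length; the fingertips stand 19 mm ahead of it and the grasp point (between the pads) is the TCP (env.tcp_to_tips is the z of the fingertips in the tool frame, in m); z points along the fingers, y is the line along which they close (so a half turn about z gives the same grasp; the last joint's range is limited). The gripper opens to 85 mm and grips with 20 to 120 N. Pads are 22 mm wide; open, the fingers measure 114 mm over their backs; the gripper's body (76 mm by 85 mm) begins 54 mm behind the grasp point. The pads swing forward as they close: fully open they stand 13 mm farther back than shut.
Start: joints at [58.138, 21.807, 74.336, -0, 83.858, -12.336], TCP at [0.184, 0.518, 0.25] pointing down, gripper open.
Joint ranges: [-178.18, 178.18], [-50.72, 133.34], [12.68, 142.11], [-81.47, 261.47], [9.98, 163.14], [-165.26, 165.26]. Speed limits (degrees/s): [136.94, 136.94, 180, 180, 180, 180].

### API

Orientations are given as a 3x3 rotation matrix whose columns are the frame's x, y, z axes.
In Python, from rig import env gives the robot as it stands.
- The arm moves only by the tool servo_tool, never from a script. Its argument "steps" is a list of rows, each an object of numbers: "tx", "ty", "tz": the shift along the world's x, y, z in cm; "yaw": the turn about the world's z in degrees; "claw": the finger opening in cm, from 0 to 8.54. In form: [{"tx": .., "ty": .., "tz": .., "yaw": .., "claw": ..}, ...]. A call has 1 to 20 rows; each row shifts and turns the commanded pose from where the row before left it; what a row does not reach is not made up. A row lasts 1/10 s, in which the tool goes at most 50 mm and 8.59 degrees, less where a joint would pass 70% of its speed; a pose out of reach is approached as far as the arm can. A call with a gripper value outside its range is refused whole. The fingers move at their own pace and stop on an object; "newtons" is the grip in N (left out, the last holds). Time passes only in rows, so rows that do not move let the fingers close. It gives the time, the measured TCP pose, the force, the opening and the grip force at its end, in the units of the state.
- env.observe(): the state, without advancing time (a new reading comes with each control period).
- env.get_image(name): name is "side" or "top" or "wrist"; returns (picture, depth): 480x640x3 uint8, red, green, blue; 480x640 float32, m along the optical axis (not along the pixel's ray), 0 where there is no reading.
- env.camera_model(name): a dict with "fovy" (degrees; the focal length in pixels is half the picture's height over the tangent of half this angle, whatever the lens; pixels are square), "cx", "cy" (the principal point, pixels), "dist_coeffs" ([k1, k2, p1, p2, k3] as OpenCV has them; the pictures are not rectified), "T" (4x4, takes a point from camera to world coordinates). Camera axes: x right, y down, z forward; pixel columns grow to the right and rows downward; lengths in m; the calibration is good to about 2 mm. A picture is of the moment at which its call begins: read the wrist's pose just before it. camera_model takes no time and is no camera call; for the wrist camera it gives the pose at the moment of the call.
- env.close_job(): hands the job in; it is judged then, once.
The state is a dict: "time_s": time; "q": joint angles; "qvel": joint speeds; "joint_efforts": joint torques, N m; "position": TCP position; "tool_rot": TCP orientation; "ft_force": force on the tool from outside, world axes, zero at the start; "wrist_torque": the same for the moment, N m; "grip_width": finger opening in m; "gripper_force": force on a finger pad.
Only numpy, scipy, OpenCV 4.12 (cv2) and the standard library are available. Lean on these libraries where they do the work, as an engineer would, in place of code of your own. Each camera call takes 0.05 s, during which the arm holds its last target. There are 200 camera calls.

### The job

Lift the green test tile out of the wire dipping basket and gently stand it upright, fully down, in the one empty slot of the wooden drying rack, the slot with the orange tag. Then hang the empty basket by its red handle on the twin hooks of the drip stand, so that it hangs level and free from both hooks. Leave the other tiles, the jars, brush pot, bowl and mug where they are.

Things in the scene. Friction and masses are not known exactly. Their poses are not given: they have to be found in the camera images.
- tile: an upright rectangular glaze test tile, 50 mm wide (its x), 8 mm thick (its y), 110 mm tall (its z), foot end bare terracotta, origin at the centre of its underside; green. It starts 18 mm deep in a slot of the basket's white cradle (underside 10 mm above the table, its x along the basket's x); grip it across its thickness near the top.
- basket: loose wire basket, 180 mm (x) by 130 mm (y), walls 40 mm high, about 0.4 kg; origin at the centre of its underside, z up. A white cradle has slots along x at x = -50 and +50 mm; the tile stands in the +x one. Rigid red handle over the middle: round bar 10 mm thick, straight along y, on upright legs at y = -62 and +62 mm.
- bail (a point): middle of the straight red handle bar, 125 mm above the basket's underside, inside a black grip block 30 mm long (y), 13 mm thick (x), 20 mm high, centred there; to be pinched across x. y runs along the bar (axes as the basket's).
- rack: fixed wooden rack, 90 mm (x) by 200 mm (y), 40 mm high, origin at the centre of its underside; three slots in its top at y = -72, 0, +72 mm, each 56 mm long (x), 12 mm wide (y), 30 mm deep (floor 10 mm above the table), mouths chamfered 3 mm. Two hold other tiles; which one is empty varies.
- slot_tag: orange tag that marks the empty slot: it clips over the rack's edge at the slot's -x end, a thin liner covers the slot's floor. Origin at the centre of the slot's floor, 30 mm below the rack's top, where the middle of the tile's underside belongs; x along the slot, y across it, z up.
- tile_blue: an upright rectangular glaze test tile, 50 mm wide (its x), 8 mm thick (its y), 110 mm tall (its z), foot end bare terracotta, origin at the centre of its underside; blue, standing in another slot of the rack; a bystander.
- tile_yellow: an upright rectangular glaze test tile, 50 mm wide (its x), 8 mm thick (its y), 110 mm tall (its z), foot end bare terracotta, origin at the centre of its underside; yellow, standing in another slot of the rack; a bystander.
- drip_stand: fixed: grey plate 240 x 160 x 8 mm, x -85 to +155; two 8 mm steel rods at y = -36 and +36 mm rise at x = +130 mm, run level to -x at 269 mm height and end in V hooks open upwards, centred at x = 0, 44 mm wide, 22 mm deep (rod's centre line: lowest 247 mm, tips 269 mm high). Slide the handle on from -x. Origin on the table, below the middle between the hooks.
- hook_seat (a point): midway between the two hooks, 260 mm above the table: where the middle of the handle bar is when the bar rests in both hooks, along the stand's y (axes as the stand's).
- jar_white: bystander: white closed jar, 60 mm across, 85 mm high; origin at the centre of its underside.
- jar_amber: bystander: amber closed jar, 56 mm across, 80 mm high; origin at the centre of its underside.
- brush_pot: bystander: white pot with brushes, 72 mm across, 180 mm high with the brushes; origin at the centre of its underside.
- bowl: bystander: terracotta bowl, 100 mm across, 45 mm high; origin at the centre of its underside.
- mug: bystander: blue mug, 76 mm across, 80 mm high, handle at its +y; origin at the centre of its underside.
There are look-alikes about, which are no part of the job. Of the things shaped like the tile, the green one is meant.

How it is judged (in metres and radians):
On the way, in this order (a step that is already met when the one before it is completed fails the run):
1. the green tile stands upright, fully down and released in the rack's tagged slot (z of tile in the frame of slot_tag between -0.004 and 0.004 m and horizontal distance between tile and slot_tag below 0.007 m and angle between tile's own z axis and vertical below 0.17 rad and angle between the y axis of tile and the y axis of slot_tag, either way round below 0.2 rad and contact force between the fingers and tile below 0.1 N and linear speed of tile below 0.03 m/s), for 0.2 s.
2. the basket hangs by its handle in both hooks of the drip stand, released (x of bail in the frame of hook_seat between -0.012 and 0.012 m and y of bail in the frame of hook_seat between -0.018 and 0.018 m and z of bail in the frame of hook_seat between -0.012 and 0.012 m and angle between basket's own z axis and vertical below 0.2 rad and contact force between basket and drip_stand above 1 N and contact force between the fingers and basket below 0.1 N), for 0.2 s.
At the end, for the whole second after the job is handed in: Tile in the tagged slot: underside within 4 mm of the floor, 7 mm of its centre, lean under 0.17 rad, turned under 0.2 rad. Handle bar in both hooks: its middle within 12 mm across and in height, 18 mm along the bar; basket level within 0.2 rad, borne by the stand. Both at rest (z of tile in the frame of slot_tag between -0.004 and 0.004 m and horizontal distance between tile and slot_tag below 0.007 m and angle between tile's own z axis and vertical below 0.17 rad and angle between the y axis of tile and the y axis of slot_tag, either way round below 0.2 rad and x of bail in the frame of hook_seat between -0.012 and 0.012 m and y of bail in the frame of hook_seat between -0.018 and 0.018 m and z of bail in the frame of hook_seat between -0.012 and 0.012 m and angle between basket's own z axis and vertical below 0.2 rad and contact force between basket and drip_stand above 1 N and linear speed of tile below 0.03 m/s and linear speed of basket below 0.05 m/s); the robot touches nothing.
It fails at once if the green tile is knocked or dropped hard against the rack (over 40 N) (contact force between tile and rack above 40 N).
It fails at once if another tile in the rack is shifted by more than 12 mm or tipped (distance of any of tile_blue, tile_yellow from where it was at the start of the episode above 0.012 m or angle between any of tile_blue, tile_yellow's own z axis and vertical above 0.3 rad).
It fails at once if a jar, pot, bowl or mug nearby is shifted by more than 30 mm (distance of any of jar_white, jar_amber, brush_pot, bowl, mug from where it was at the start of the episode above 0.03 m).
It also fails if it takes over 72 s, if anything falls off the work surface, if the arm or the gripper's body presses on something with over 40 N, if the wrist force passes 120 N, or if a joint passes its speed limit or range.

## Working session

There is one attempt and no reset: what is moved stays moved. The work goes in short steps, Python scripts to look and compute and a tool call to move; the robot and the scene stay as the last step left them, time stands still between calls to the robot, and variables do not carry over. Pictures are saved under pics/ and viewed, at most 10 in all, crops included, and the job is handed in when it is done.

Besides the shell and the picture viewer there is one more tool, called by a JSON object that holds its "fn" and its "kwargs", one argument or row to a line. servo_tool: Moves the arm, as the interface text tells. Its arguments: {"type":"object","properties":{"steps":{"type":"array"},"newtons":{"type":"number"}},"required":["steps"]}

```bash
mkdir -p pics; cat > h.py <<'E'
import numpy as np, cv2, os
from rig import env
def K(m):
    f=240/np.tan(np.radians(m["fovy"])/2); return np.array([[f,0,m["cx"]],[0,f,m["cy"]],[0,0,1.]])
def snap(n,tag):
    m=env.camera_model(n); im,d=env.get_image(n)
    cv2.imwrite(f"pics/{tag}.png",im[:,:,::-1]); np.savez(f"pics/{tag}.npz",im=im,d=d,K=K(m),D=np.array(m["dist_coeffs"],float),T=np.array(m["T"]))
def load(tag): return np.load(f"pics/{tag}.npz")
def rays(s,uv):
    p=cv2.undistortPoints(np.array(uv,float).reshape(-1,1,2),s["K"],s["D"]).reshape(-1,2)
    return np.c_[p,np.ones(len(p))]
def atz(s,uv,z):  # pixel -> world at height z
    r=rays(s,uv)@s["T"][:3,:3].T; o=s["T"][:3,3]; return o+r*((z-o[2])/r[:,2])[:,None]
def cloud(s):
    v,u=np.mgrid[0:480,0:640]; r=rays(s,np.c_[u.ravel(),v.ravel()])*s["d"].reshape(-1,1)
    return (r@s["T"][:3,:3].T+s["T"][:3,3]).reshape(480,640,3)
def proj(s,P):
    Ti=np.linalg.inv(s["T"]); return cv2.projectPoints(np.array(P,float).reshape(-1,3),cv2.Rodrigues(Ti[:3,:3])[0],Ti[:3,3],s["K"],s["D"])[0].reshape(-1,2)
E
python3 - <<'E'
from h import *
snap("top","top0"); snap("side","side0")
o=env.observe(); print(o["time_s"],o["tool_rot"],env.tcp_to_tips)
for t in("top0","side0"): print(load(t)["T"].round(3).tolist(),load(t)["K"][0,0])
E
```

```text
0.1 [[-9.42486120e-01  3.34244619e-01 -6.69162856e-04]
 [ 3.34245173e-01  9.42485572e-01 -1.05425631e-03]
 [ 2.78296838e-04 -1.21728640e-03 -9.99999220e-01]] 0.019
[[0.027, -0.988, 0.15, 0.444], [-0.999, -0.023, 0.026, -0.016], [-0.022, -0.15, -0.988, 1.044], [0.0, 0.0, 0.0, 1.0]] 473.9271155400194
[[0.743, -0.489, 0.456, 0.17], [-0.669, -0.543, 0.508, -0.426], [-0.0, -0.683, -0.731, 0.805], [0.0, 0.0, 0.0, 1.0]] 476.0339121141667
```

View pics/top0.png

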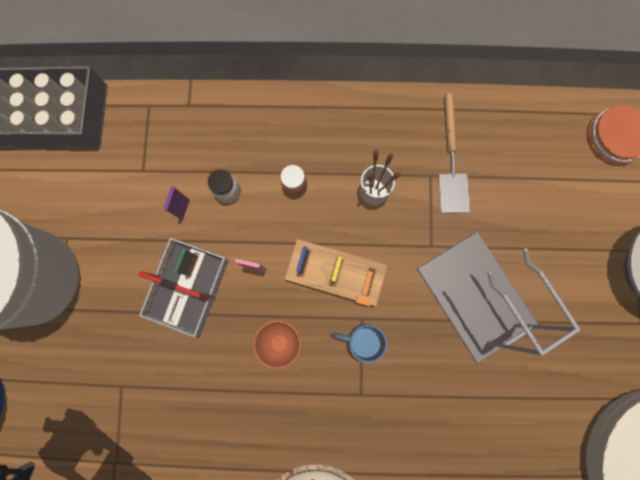

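View pics/side0.png

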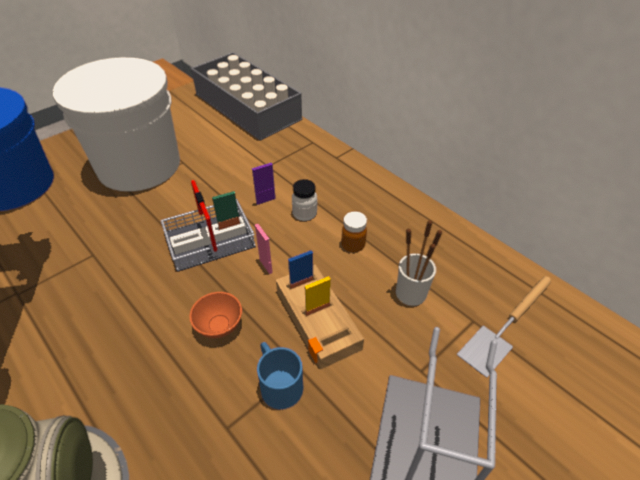

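The look-alikes, by top pixel, are purple (176,203), pink (247,264), blue (302,260) and yellow (337,268). The green tile is in the basket's cradle at (187,262). The orange tag is at (365,295), on the rack's -y slot. I'll take an enlarged crop and use depth with colour.

```bash
python3 - <<'E'
from h import *
s=load("top0"); im=s["im"][:,:,::-1]
c=np.zeros((600,800,3),np.uint8)
def put(x,y,u,v,w,h,k):
    r=cv2.resize(im[v:v+h,u:u+w],None,fx=k,fy=k,interpolation=cv2.INTER_CUBIC); c[y:y+r.shape[0],x:x+r.shape[1]]=r[:600-y,:800-x]
put(0,0,130,230,100,115,4); put(405,0,415,230,165,130,2.4); put(405,320,280,236,110,70,3.5)
cv2.imwrite("pics/m.png",c)
for t in("top0","side0"):
    s=load(t);P=cloud(s);hsv=cv2.cvtColor(s["im"],cv2.COLOR_RGB2HSV);H,S,V=[hsv[...,i].astype(int) for i in range(3)]
    def st(n,m,zr):
        m=m&(P[...,2]>zr[0])&(P[...,2]<zr[1])&(s["d"]>0)&(abs(P[...,1])<.5)&(P[...,0]>.2)&(P[...,0]<.8)
        if m.sum()<8: print(n,"few",m.sum());return
        Q=P[m]; (cx,cy),(w,h),a=cv2.minAreaRect((Q[:,:2]*1000).astype(np.float32)); 
        L=np.linalg.svd(Q[:,:2]-Q[:,:2].mean(0))[2][0]
        print(t,n,m.sum(),"med",np.median(Q,0).round(4),"rect",round(cx,1),round(cy,1),round(w,1),round(h,1),round(a,1),"dir",np.degrees(np.arctan2(L[1],L[0])).round(1))
    st("bar",((H<6)|(H>174))&(S>180)&(P[...,1]>.2),(.11,.14))
    st("green",(H>50)&(H<90)&(S>80)&(P[...,1]>.2),(.1,.14))
    st("orange",(H>6)&(H<16)&(S>200)&(P[...,1]>-.15)&(P[...,1]<0),(.034,.06))
    st("liner",(H>6)&(H<16)&(S>200)&(P[...,1]>-.15)&(P[...,1]<0),(.0,.03))
    st("blue",(H>100)&(H<125)&(S>120)&(P[...,1]>.0)&(P[...,1]<.1),(.09,.14))
    st("yel",(H>22)&(H<35)&(S>150),(.09,.14))
    st("rack",(H>8)&(H<25)&(abs(P[...,1])<.2),(.035,.044))
    st("rods",(S<60),(.25,.285))
    st("plate",(S<60)&(P[...,1]<-.15),(.004,.012))
    st("basketrim",(S<100)&(P[...,1]>.2)&(P[...,1]<.36)&(P[...,0]<.56),(.034,.046))
E
```

```text
top0 bar 60 med [0.5003 0.336  0.1285] rect 499.9 336.3 43.3 5.8 72.6 dir -107.8
green few 0
orange few 0
liner few 0
blue few 0
top0 yel 85 med [ 0.5249 -0.0294  0.1188] rect 526.1 -29.8 6.7 47.1 75.3 dir 164.9
top0 rack 3763 med [ 0.5226 -0.0238  0.0392] rect 533.1 16.5 405.9 341.9 4.0 dir 117.9
top0 rods 1168 med [ 0.4486 -0.3568  0.271 ] rect 466.3 -349.5 159.9 81.1 32.8 dir -145.8
top0 plate 7222 med [ 0.4859 -0.3322  0.0073] rect 565.5 -301.6 437.8 189.0 24.6 dir -158.2
top0 basketrim 353 med [0.4546 0.2595 0.0407] rect 484.6 297.5 133.2 179.7 74.0 dir 161.0
side0 bar 168 med [0.4769 0.2748 0.1284] rect 484.5 297.2 133.4 10.5 72.0 dir -107.8
side0 green 176 med [0.5309 0.2795 0.1118] rect 531.9 280.4 9.9 45.6 72.1 dir 161.5
side0 orange 155 med [ 0.4664 -0.0892  0.0428] rect 492.3 -60.2 110.9 37.5 41.0 dir -133.3
side0 liner 60 med [ 0.4588 -0.0901  0.0173] rect 460.3 -87.5 29.9 4.7 80.9 dir -102.2
side0 blue 277 med [0.5422 0.0369 0.1089] rect 542.6 38.5 9.8 46.8 73.0 dir 165.4
side0 yel 154 med [ 0.5221 -0.0311  0.1163] rect 524.7 -30.4 9.4 49.1 76.8 dir 166.2
side0 rack 3556 med [ 0.5112 -0.052   0.0398] rect 535.9 12.0 408.0 346.8 5.1 dir -49.0
side0 rods 2282 med [ 0.4332 -0.3669  0.2717] rect 465.3 -350.1 159.2 80.6 32.1 dir -149.9
side0 plate 8450 med [ 0.5125 -0.3153  0.0077] rect 587.8 -287.0 387.4 179.0 21.9 dir -178.0
side0 basketrim 283 med [0.4478 0.2504 0.0412] rect 485.2 296.5 131.0 179.3 71.9 dir 152.8
```

View pics/m.png

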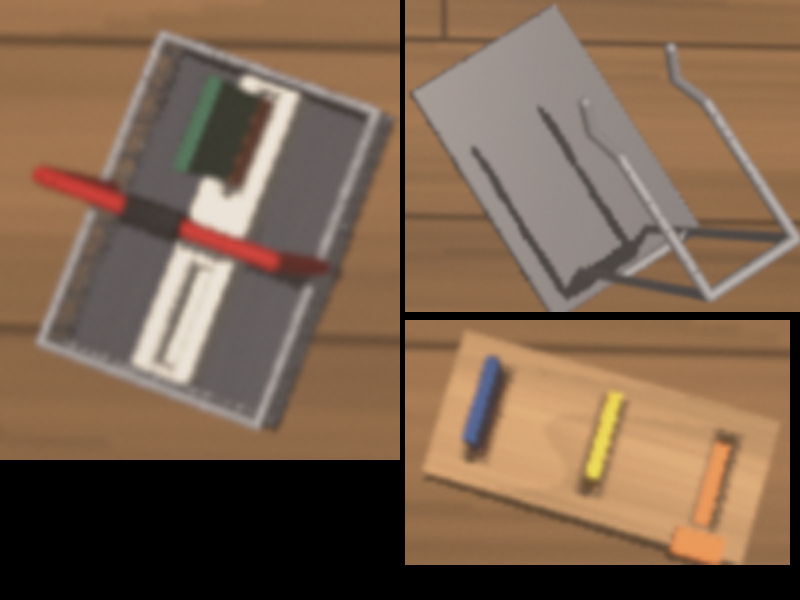

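The mosaic shows the green tile's top edge at about (200,125) in the basket crop, and the liner at (715,482) in the rack crop with the tag at (697,545). Next I'll compute the rack and stand frames from the corners and move above the tile.

{"fn": "servo_tool", "kwargs": {
  "steps": [
    {"tx":2.9,"ty":-1.975,"yaw":1.7},
    {"tx":2.9,"ty":-1.975},
    {"tx":2.9,"ty":-1.975},
    {"tx":2.9,"ty":-1.975},
    {"tx":2.9,"ty":-1.975},
    {"tx":2.9,"ty":-1.975},
    {"tx":2.9,"ty":-1.975},
    {"tx":2.9,"ty":-1.975},
    {"tx":2.9,"ty":-1.975},
    {"tx":2.9,"ty":-1.975},
    {"tx":2.9,"ty":-1.975},
    {"tx":2.9,"ty":-1.975},
    {"claw":5},
    {"claw":5},
    {"claw":5}
  ]
}}

```text
invalid input at $.steps[0]: expected keys tx, ty, tz, yaw, claw
```

```bash
python3 - <<'E'
from h import *
snap("wrist","w1")
s=load("top0")
f=lambda x,y:(280+(x-405)/3.5,236+(y-320)/3.5)
g=lambda x,y:(415+(x-405)/2.4,230+y/2.4)
print("rack corners",atz(s,[f(465,332),f(780,422),f(740,562),f(425,473)],.04).round(4).tolist())
print("liner",atz(s,[f(727,440),f(703,525),f(715,482)],.0105).round(4).tolist())
A=atz(s,[g(671,46),g(586,102)],.271); print("tips",A.round(4).tolist())
A=atz(s,[g(797,238),g(710,296)],.271); print("rear",A.round(4).tolist())
for t in("top0","side0"):
    s=load(t);P=cloud(s);hsv=cv2.cvtColor(s["im"],cv2.COLOR_RGB2HSV)
    m=(hsv[...,1]<60)&(s["d"]>0)&(P[...,2]>.236)&(P[...,2]<.285)&(P[...,1]<-.2)&(P[...,1]>-.55)&(P[...,0]>.2)&(P[...,0]<.75)
    a=np.radians(-146); X=P[m][:,:2]@np.array([[np.cos(a),-np.sin(a)],[np.sin(a),np.cos(a)]])
    Z=P[m][:,2]
    # rods run along stand x; print profile per rod
    for lo in np.arange(X[:,0].min(),X[:,0].max(),.01):
        k=(X[:,0]>=lo)&(X[:,0]<lo+.01)
        y=X[k,1]; mid=(X[:,1].min()+X[:,1].max())/2
        r=[]
        for q in(y<mid,y>=mid):
            r.append((np.median(y[q]).round(4),Z[k][q].max().round(4),q.sum()) if q.sum()>3 else None)
        print(t,round(lo,3),r)
E
```

```text
rack corners [[0.5931, 0.0542, 0.04], [0.5425, -0.1387, 0.04], [0.4578, -0.1153, 0.04], [0.5063, 0.0756, 0.04]]
liner [[0.5334, -0.1094, 0.0105], [0.4803, -0.0951, 0.0105], [0.5071, -0.1022, 0.0105]]
tips [[0.5515, -0.3395, 0.271], [0.5117, -0.2794, 0.271]]
rear [[0.4228, -0.4218, 0.271], [0.3835, -0.3606, 0.271]]
top0 -0.272 [(np.float64(0.5165), np.float64(0.2732), np.int64(29)), (np.float64(0.5879), np.float64(0.273), np.int64(23))]
top0 -0.262 [(np.float64(0.5158), np.float64(0.2667), np.int64(29)), (np.float64(0.5872), np.float64(0.2685), np.int64(26))]
top0 -0.252 [(np.float64(0.5152), np.float64(0.2579), np.int64(30)), (np.float64(0.5867), np.float64(0.2587), np.int64(22))]
top0 -0.242 [(np.float64(0.5144), np.float64(0.2668), np.int64(35)), (np.float64(0.5869), np.float64(0.2654), np.int64(30))]
top0 -0.232 [(np.float64(0.5155), np.float64(0.2736), np.int64(36)), (np.float64(0.5867), np.float64(0.2733), np.int64(29))]
top0 -0.222 [(np.float64(0.5146), np.float64(0.2752), np.int64(30)), (np.float64(0.5871), np.float64(0.274), np.int64(30))]
top0 -0.212 [(np.float64(0.5151), np
[... 2627 characters left out ...]
0 -0.161 [(np.float64(0.513), np.float64(0.2741), np.int64(69)), (np.float64(0.5846), np.float64(0.2752), np.int64(62))]
side0 -0.151 [(np.float64(0.5138), np.float64(0.2748), np.int64(59)), (np.float64(0.5843), np.float64(0.2747), np.int64(64))]
side0 -0.141 [(np.float64(0.5134), np.float64(0.2747), np.int64(66)), (np.float64(0.5846), np.float64(0.2756), np.int64(64))]
side0 -0.131 [(np.float64(0.5133), np.float64(0.2752), np.int64(66)), (np.float64(0.5843), np.float64(0.2749), np.int64(67))]
side0 -0.121 [(np.float64(0.5248), np.float64(0.2747), np.int64(402)), (np.float64(0.5725), np.float64(0.2754), np.int64(333))]
side0 -0.111 [None, (np.float64(0.583), np.float64(0.274), np.int64(65))]
```

View pics/w1.png

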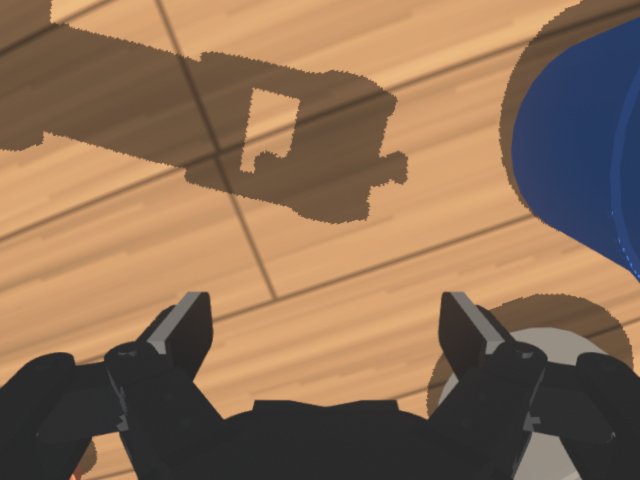

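All five keys are needed in every row. The wrist view shows only the table and the blue bucket, so it's no use yet. I have estimates for the slot (0.507,-0.101, y at 75.7°), the hook seat (0.5125,-0.319, +x at -147.4°) and the tile (0.532,0.281, y at 72.2°).

{"fn": "servo_tool", "kwargs": {
  "steps": [
    {"tx":2.9,"ty":-1.975,"tz":0,"yaw":1.7,"claw":5},
    {"tx":2.9,"ty":-1.975,"tz":0,"yaw":0,"claw":5},
    {"tx":2.9,"ty":-1.975,"tz":0,"yaw":0,"claw":5},
    {"tx":2.9,"ty":-1.975,"tz":0,"yaw":0,"claw":5},
    {"tx":2.9,"ty":-1.975,"tz":0,"yaw":0,"claw":5},
    {"tx":2.9,"ty":-1.975,"tz":0,"yaw":0,"claw":5},
    {"tx":2.9,"ty":-1.975,"tz":0,"yaw":0,"claw":5},
    {"tx":2.9,"ty":-1.975,"tz":0,"yaw":0,"claw":5},
    {"tx":2.9,"ty":-1.975,"tz":0,"yaw":0,"claw":5},
    {"tx":2.9,"ty":-1.975,"tz":0,"yaw":0,"claw":5},
    {"tx":2.9,"ty":-1.975,"tz":0,"yaw":0,"claw":5},
    {"tx":2.9,"ty":-1.975,"tz":0,"yaw":0,"claw":5},
    {"tx":0,"ty":0,"tz":0,"yaw":0,"claw":5},
    {"tx":0,"ty":0,"tz":0,"yaw":0,"claw":5}
  ]
}}

```text
time_s: 1.55
position: [0.5319, 0.281, 0.2498]
tool_rot: [[-0.952, 0.307, -0.001], [0.307, 0.952, -0.0], [0.001, -0.0, -1.0]]
ft_force: [0.4, 0.7, 0.8]
grip_width: 0.0503
gripper_force: 0.0
```

```bash
python3 - <<'E'
from h import *
snap("wrist","w2"); o=env.observe(); print(o["position"],o["time_s"],o["grip_width"])
s=load("w2");P=cloud(s);hsv=cv2.cvtColor(s["im"],cv2.COLOR_RGB2HSV)
m=(hsv[...,0]>50)&(hsv[...,0]<90)&(hsv[...,1]>80)&(abs(P[...,2]-.12)<.01)
if m.sum()>5: print(m.sum(),np.median(P[m],0),cv2.minAreaRect((P[m][:,:2]*1000).astype(np.float32)))
e=np.array([np.cos(np.radians(72.2)),np.sin(np.radians(72.2)),0]);x=np.array([e[1],-e[0],0]);c=np.array([.532,.281,.12])
im=s["im"][:,:,::-1].copy()
cv2.polylines(im,[proj(s,[c+a*25e-3*x+b*4e-3*e for a,b in((-1,-1),(1,-1),(1,1),(-1,1))]).astype(int)],True,(255,0,255),1)
cv2.imwrite("pics/w2a.png",im)
t=load("top0");Q=cloud(t);m=(Q[...,2]>.05)&(Q[...,2]<.2)&(Q[...,0]>.58)&(abs(Q[...,1]+.12)<.12); print("pot",Q[m].min(0),Q[m].max(0))
E
```

```text
[0.53129223 0.28161827 0.25002978] 1.6 0.04963533234453469
pot [ 0.67853707 -0.14712799  0.05009786] [ 0.74933346 -0.07744438  0.18393649]
```

View pics/w2a.png

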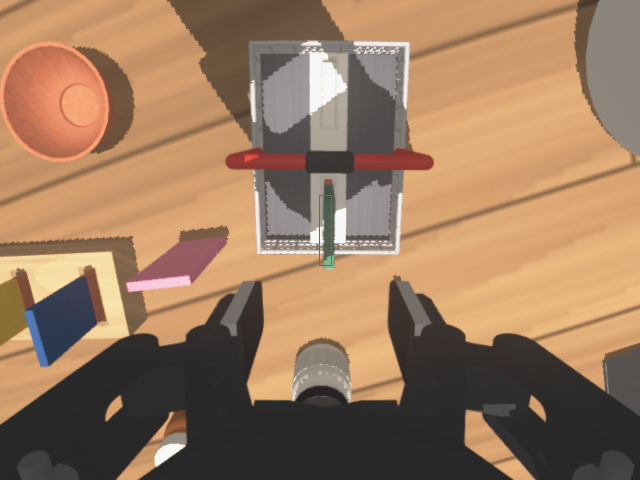

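The predicted tile top (magenta, cols 319–332) matches the green tile at (328,195–268) to within about 1 mm. Descending to grip.

{"fn": "servo_tool", "kwargs": {
  "steps": [
    {"tx":0,"ty":0.1,"tz":-3,"yaw":0,"claw":4},
    {"tx":0,"ty":0,"tz":-3,"yaw":0,"claw":4},
    {"tx":0,"ty":0,"tz":-3,"yaw":0,"claw":4},
    {"tx":0,"ty":0,"tz":-3,"yaw":0,"claw":4},
    {"tx":0,"ty":0,"tz":-1.5,"yaw":0,"claw":4},
    {"tx":0,"ty":0,"tz":-0.8,"yaw":0,"claw":4},
    {"tx":0,"ty":0,"tz":0,"yaw":0,"claw":4},
    {"tx":0,"ty":0,"tz":0,"yaw":0,"claw":0},
    {"tx":0,"ty":0,"tz":0,"yaw":0,"claw":0},
    {"tx":0,"ty":0,"tz":0,"yaw":0,"claw":0},
    {"tx":0,"ty":0,"tz":0,"yaw":0,"claw":0},
    {"tx":0,"ty":0,"tz":0,"yaw":0,"claw":0}
  ],
  "newtons": 40
}}

```text
time_s: 2.8
position: [0.5323, 0.2826, 0.1085]
tool_rot: [[-0.952, 0.306, 0.002], [0.306, 0.952, 0.001], [-0.002, 0.002, -1.0]]
ft_force: [-0.5, 0.5, 7.3]
grip_width: 0.0077
gripper_force: 41.0
```

{"fn": "servo_tool", "kwargs": {
  "steps": [
    {"tx":0,"ty":0,"tz":0.5,"yaw":0,"claw":0},
    {"tx":0,"ty":0,"tz":1,"yaw":0,"claw":0},
    {"tx":0,"ty":0,"tz":1,"yaw":0,"claw":0},
    {"tx":0,"ty":0,"tz":1,"yaw":0,"claw":0},
    {"tx":0,"ty":0,"tz":2,"yaw":0,"claw":0},
    {"tx":0,"ty":0,"tz":2,"yaw":0,"claw":0},
    {"tx":0,"ty":0,"tz":2,"yaw":0,"claw":0},
    {"tx":0,"ty":0,"tz":2,"yaw":0,"claw":0},
    {"tx":0,"ty":0,"tz":2,"yaw":0,"claw":0},
    {"tx":0,"ty":0,"tz":1,"yaw":0,"claw":0},
    {"tx":0,"ty":0,"tz":0,"yaw":0,"claw":0},
    {"tx":0,"ty":0,"tz":0,"yaw":0,"claw":0}
  ]
}}

```text
time_s: 4.0
position: [0.5315, 0.2823, 0.2517]
tool_rot: [[-0.952, 0.306, -0.001], [0.306, 0.952, -0.0], [0.001, -0.001, -1.0]]
ft_force: [0.0, -0.2, -1.7]
grip_width: 0.0075
gripper_force: 39.9
```

{"fn": "servo_tool", "kwargs": {
  "steps": [
    {"tx":-0.15,"ty":-1.5,"tz":0,"yaw":0.35,"claw":0},
    {"tx":-0.15,"ty":-2.4,"tz":0,"yaw":0.35,"claw":0},
    {"tx":-0.15,"ty":-2.4,"tz":0,"yaw":0.35,"claw":0},
    {"tx":-0.15,"ty":-2.4,"tz":0,"yaw":0.35,"claw":0},
    {"tx":-0.15,"ty":-2.4,"tz":0,"yaw":0.35,"claw":0},
    {"tx":-0.15,"ty":-2.4,"tz":0,"yaw":0.35,"claw":0},
    {"tx":-0.15,"ty":-2.4,"tz":0,"yaw":0.35,"claw":0},
    {"tx":-0.15,"ty":-2.4,"tz":0,"yaw":0.35,"claw":0},
    {"tx":-0.15,"ty":-2.4,"tz":0,"yaw":0.35,"claw":0},
    {"tx":-0.15,"ty":-2.4,"tz":0,"yaw":0.35,"claw":0},
    {"tx":-0.15,"ty":-2.4,"tz":0,"yaw":0,"claw":0},
    {"tx":-0.15,"ty":-2.4,"tz":0,"yaw":0,"claw":0},
    {"tx":-0.15,"ty":-2.4,"tz":0,"yaw":0,"claw":0},
    {"tx":-0.15,"ty":-2.4,"tz":0,"yaw":0,"claw":0},
    {"tx":-0.15,"ty":-2.4,"tz":0,"yaw":0,"claw":0},
    {"tx":-0.1,"ty":-2.2,"tz":0,"yaw":0,"claw":0},
    {"tx":-0.1,"ty":-1,"tz":0,"yaw":0,"claw":0},
    {"tx":0,"ty":0,"tz":0,"yaw":0,"claw":0},
    {"tx":0,"ty":0,"tz":0,"yaw":0,"claw":0}
  ]
}}

```text
time_s: 5.9
position: [0.507, -0.1002, 0.2521]
tool_rot: [[-0.969, 0.248, -0.001], [0.248, 0.969, 0.001], [0.001, 0.0, -1.0]]
ft_force: [-0.2, 0.2, -2.0]
grip_width: 0.0073
gripper_force: 39.9
```

```bash
python3 - <<'E'
from h import *
snap("wrist","w3"); snap("side","s3"); o=env.observe(); print(o["position"],o["time_s"])
im=load("w3")["im"][:,:,::-1]; s3=load("s3")
c=np.zeros((600,800,3),np.uint8)
c[:300,:400]=cv2.resize(im,(400,300)); 
u,v=proj(s3,[[.507,-.1,.1]])[0].astype(int); print(u,v)
c[:,400:]=cv2.resize(s3["im"][v-90:v+90,u-60:u+60,::-1],(400,600),interpolation=cv2.INTER_CUBIC)
u0,v0=proj(load("w3"),[[.507,-.101,.03]])[0].astype(int); print(u0,v0)
y0=min(max(v0-75,0),330);c[300:,:400]=cv2.resize(im[y0:y0+150,u0-100:u0+100],(400,300),interpolation=cv2.INTER_CUBIC); print(y0)
cv2.imwrite("pics/m3.png",c)
for t in("w3","s3"):
    s=load(t);P=cloud(s);hsv=cv2.cvtColor(s["im"],cv2.COLOR_RGB2HSV)
    m=(hsv[...,0]>50)&(hsv[...,0]<90)&(hsv[...,1]>80)&(P[...,2]>.16)&(P[...,1]<0)&(P[...,1]>-.2)
    if m.sum()>5: Q=P[m]; print(t,m.sum(),np.median(Q,0),Q.min(0),Q.max(0),cv2.minAreaRect((Q[:,:2]*1000).astype(np.float32)))
E
```

```text
[ 0.50723683 -0.09979467  0.25225898] 6.0
336 318
324 205
130
s3 438 [ 0.49615052 -0.10078764  0.21797083] [ 0.48009221 -0.15091084  0.19428002] [ 0.52890683 -0.09372942  0.31161816] ((491.7434387207031, -114.52557373046875), (64.95658874511719, 40.239166259765625), 40.466766357421875)
```

View pics/m3.png

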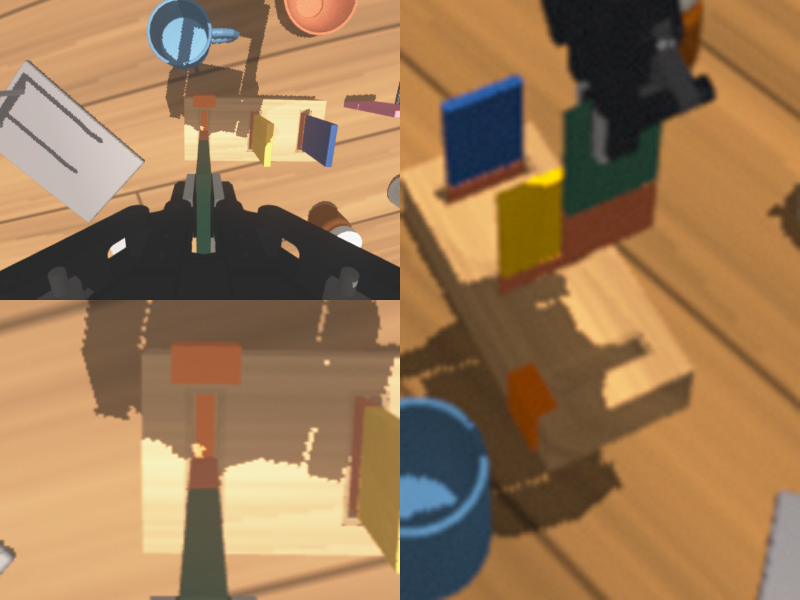

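The wrist crop shows the slot (cols 195–215) in line with the tile foot (188–219, centre 204), so it's well aligned across. Next I'll check along the slot.

```bash
python3 - <<'E'
from h import *
s=load("w3"); g=lambda x,y:(224+x/2,130+(y-300)/2)
print("tile -x bottom",atz(s,[g(204,458)],.1537))
print("slot mouth/liner -x",atz(s,[g(205,393)],.04),atz(s,[g(205,393)],.0105))
print("rack corner -x-y top",atz(s,[g(142,352),g(143,552)],.04), "liner sides",atz(s,[g(195,430),g(215,430)],.0105))
e=np.array([.248,.969,0]);x=np.array([.969,-.248,0]);c=np.array([.5072,-.0998,.1537])
print("side proj foot corners",proj(load("s3"),[c-25e-3*x-4e-3*e,c+25e-3*x-4e-3*e]))
E
```

```text
tile -x bottom [[ 0.4861294  -0.09430773  0.1537    ]]
slot mouth/liner -x [[ 0.48082271 -0.09230244  0.04      ]] [[ 0.48425271 -0.09308287  0.0105    ]]
rack corner -x-y top [[ 0.45691668 -0.11431363  0.04      ]
 [ 0.54474844 -0.13811939  0.04      ]] liner sides [[ 0.50030714 -0.10213205  0.0105    ]
 [ 0.50268656 -0.09279818  0.0105    ]]
side proj foot corners [[324.94180726 307.39269515]
 [351.13761933 295.94533382]]
```

{"fn": "servo_tool", "kwargs": {
  "steps": [
    {"tx":-0.1,"ty":0,"tz":-2,"yaw":0,"claw":0},
    {"tx":0,"ty":0,"tz":-2.5,"yaw":0,"claw":0},
    {"tx":0,"ty":0,"tz":-2.5,"yaw":0,"claw":0},
    {"tx":0,"ty":0,"tz":-2,"yaw":0,"claw":0},
    {"tx":0,"ty":0,"tz":-1,"yaw":0,"claw":0},
    {"tx":0,"ty":0,"tz":-0.4,"yaw":0,"claw":0},
    {"tx":0,"ty":0,"tz":-0.4,"yaw":0,"claw":0},
    {"tx":0,"ty":0,"tz":-0.4,"yaw":0,"claw":0},
    {"tx":0,"ty":0,"tz":-0.3,"yaw":0,"claw":0},
    {"tx":0,"ty":0,"tz":-0.3,"yaw":0,"claw":0},
    {"tx":0,"ty":0,"tz":0,"yaw":0,"claw":0}
  ],
  "newtons": 20
}}

```text
time_s: 7.1
position: [0.5062, -0.1006, 0.1342]
tool_rot: [[-0.969, 0.248, -0.0], [0.248, 0.969, 0.0], [0.0, 0.0, -1.0]]
ft_force: [0.6, 0.1, -1.1]
grip_width: 0.0077
gripper_force: 39.9
```

The foot is inside the mouth with no side force, so I'll carry on down gently.

{"fn": "servo_tool", "kwargs": {
  "steps": [
    {"tx":0,"ty":0,"tz":-0.3,"yaw":0,"claw":0},
    {"tx":0,"ty":0,"tz":-0.3,"yaw":0,"claw":0},
    {"tx":0,"ty":0,"tz":-0.3,"yaw":0,"claw":0},
    {"tx":0,"ty":0,"tz":-0.3,"yaw":0,"claw":0},
    {"tx":0,"ty":0,"tz":-0.3,"yaw":0,"claw":0},
    {"tx":0,"ty":0,"tz":-0.3,"yaw":0,"claw":0},
    {"tx":0,"ty":0,"tz":-0.3,"yaw":0,"claw":0},
    {"tx":0,"ty":0,"tz":-0.2,"yaw":0,"claw":0},
    {"tx":0,"ty":0,"tz":-0.1,"yaw":0,"claw":0},
    {"tx":0,"ty":0,"tz":0,"yaw":0,"claw":0}
  ]
}}

```text
time_s: 8.1
position: [0.5063, -0.1006, 0.1102]
tool_rot: [[-0.969, 0.247, -0.0], [0.247, 0.969, 0.0], [0.0, 0.0, -1.0]]
ft_force: [0.6, 0.3, -1.7]
grip_width: 0.0076
gripper_force: 39.9
```

{"fn": "servo_tool", "kwargs": {
  "steps": [
    {"tx":0,"ty":0,"tz":-0.1,"yaw":0,"claw":0},
    {"tx":0,"ty":0,"tz":-0.07,"yaw":0,"claw":0},
    {"tx":0,"ty":0,"tz":0,"yaw":0,"claw":0}
  ]
}}

```text
time_s: 8.4
position: [0.5063, -0.1006, 0.1086]
tool_rot: [[-0.969, 0.247, 0.0], [0.247, 0.969, -0.0], [-0.0, -0.0, -1.0]]
ft_force: [0.6, 0.3, -0.3]
grip_width: 0.0074
gripper_force: 39.9
```

The vertical force went from -1.7 to -0.3, so the foot is on the floor. Releasing and rising.

{"fn": "servo_tool", "kwargs": {
  "steps": [
    {"tx":0,"ty":0,"tz":0,"yaw":0,"claw":1.5},
    {"tx":0,"ty":0,"tz":0,"yaw":0,"claw":3},
    {"tx":0,"ty":0,"tz":0,"yaw":0,"claw":4},
    {"tx":0,"ty":0,"tz":0,"yaw":0,"claw":4},
    {"tx":0,"ty":0,"tz":0,"yaw":0,"claw":4},
    {"tx":0,"ty":0,"tz":1,"yaw":0,"claw":4},
    {"tx":0,"ty":0,"tz":3,"yaw":0,"claw":4},
    {"tx":0,"ty":0,"tz":4,"yaw":0,"claw":4},
    {"tx":0,"ty":0,"tz":4,"yaw":0,"claw":4},
    {"tx":0,"ty":0,"tz":4,"yaw":0,"claw":4},
    {"tx":0,"ty":0,"tz":0,"yaw":0,"claw":4},
    {"tx":0,"ty":0,"tz":0,"yaw":0,"claw":4}
  ]
}}

```text
time_s: 9.6
position: [0.5063, -0.1006, 0.2696]
tool_rot: [[-0.969, 0.247, 0.002], [0.247, 0.969, -0.001], [-0.002, -0.0, -1.0]]
ft_force: [0.7, -0.4, 0.1]
grip_width: 0.0401
gripper_force: 0.0
```

```bash
python3 - <<'E'
from h import *
snap("side","s4"); snap("top","t4")
for t in("s4","t4"):
    s=load(t);P=cloud(s);hsv=cv2.cvtColor(s["im"],cv2.COLOR_RGB2HSV);H=hsv[...,0]
    for n,m in(("green",(H>50)&(H<90)&(abs(P[...,1]+.1)<.04)),("yel",(H>22)&(H<35)&(abs(P[...,1]+.03)<.03)),("bar",((H<6)|(H>174))&(P[...,1]>.2)&(P[...,1]<.4)&(P[...,0]<.56))):
        m=m&(hsv[...,1]>110)&(P[...,2]>.08)&(P[...,2]<.15); Q=P[m]
        if len(Q)>5: print(t,n,len(Q),np.median(Q,0).round(4),Q[:,2].max(),cv2.minAreaRect((Q[:,:2]*1000).astype(np.float32)))
    m=(hsv[...,1]<100)&(P[...,1]>.2)&(P[...,1]<.38)&(P[...,0]<.58)&(P[...,0]>.38)&(abs(P[...,2]-.04)<.006); print("rim",cv2.minAreaRect((P[m][:,:2]*1000).astype(np.float32)))
E
```

```text
s4 green 259 [ 0.5055 -0.1035  0.1056] 0.12198304487316136 ((505.84710693359375, -102.97349548339844), (6.170212268829346, 46.28696823120117), 76.62005615234375)
s4 yel 212 [ 0.5247 -0.0324  0.1067] 0.12157719423756597 ((524.9368896484375, -30.53125762939453), (10.076516151428223, 49.68833541870117), 74.45260620117188)
s4 bar 223 [0.4746 0.2645 0.128 ] 0.13669091055088212 ((484.1061096191406, 295.625732421875), (133.13861083984375, 10.965164184570312), 72.63703155517578)
rim ((486.0142822265625, 297.76898193359375), (134.45120239257812, 180.00979614257812), 72.00440216064453)
t4 yel 45 [ 0.5348 -0.0328  0.1188] 0.12298149919853196 ((534.33984375, -32.2003288269043), (6.186830997467041, 29.976808547973633), 72.90533447265625)
t4 bar 272 [0.4792 0.2778 0.128 ] 0.135266674235611 ((485.6073303222656, 296.30242919921875), (133.04205322265625, 10.236571311950684), 72.04487609863281)
rim ((486.04608154296875, 297.3646545410156), (133.18048095703125, 180.62449645996094), 72.9189682006836)
```

The tile stands fully down: its top is at 0.122, the same reading as the yellow tile. The basket hasn't moved and the bail is at (0.485,0.2965). Going to the handle.

{"fn": "servo_tool", "kwargs": {
  "steps": [
    {"tx":-0.12,"ty":1.5,"tz":0,"yaw":-5.5,"claw":5},
    {"tx":-0.12,"ty":2.4,"tz":0,"yaw":-5.5,"claw":5},
    {"tx":-0.12,"ty":2.4,"tz":0,"yaw":-5.5,"claw":5},
    {"tx":-0.12,"ty":2.4,"tz":0,"yaw":-5.5,"claw":5},
    {"tx":-0.12,"ty":2.4,"tz":0,"yaw":-5.5,"claw":5},
    {"tx":-0.12,"ty":2.4,"tz":0,"yaw":-5.5,"claw":5},
    {"tx":-0.12,"ty":2.4,"tz":0,"yaw":-5.5,"claw":5},
    {"tx":-0.12,"ty":2.4,"tz":0,"yaw":-5.5,"claw":5},
    {"tx":-0.12,"ty":2.4,"tz":0,"yaw":-5.5,"claw":5},
    {"tx":-0.12,"ty":2.4,"tz":0,"yaw":-5.5,"claw":5},
    {"tx":-0.12,"ty":2.4,"tz":0,"yaw":-5.5,"claw":5},
    {"tx":-0.12,"ty":2.4,"tz":0,"yaw":-5.5,"claw":5},
    {"tx":-0.12,"ty":2.4,"tz":0,"yaw":-5.5,"claw":5},
    {"tx":-0.12,"ty":2.4,"tz":0,"yaw":-5.5,"claw":5},
    {"tx":-0.12,"ty":2.4,"tz":0,"yaw":-5.5,"claw":5},
    {"tx":-0.12,"ty":2.4,"tz":0,"yaw":-5.5,"claw":5},
    {"tx":-0.2,"ty":2.2,"tz":0,"yaw":-5.4,"claw":5},
    {"tx":0,"ty":0,"tz":0,"yaw":0,"claw":5},
    {"tx":0,"ty":0,"tz":0,"yaw":0,"claw":5}
  ]
}}

```text
time_s: 11.6
position: [0.4849, 0.2962, 0.2675]
tool_rot: [[0.302, 0.953, -0.002], [0.953, -0.302, -0.001], [-0.002, -0.002, -1.0]]
ft_force: [0.6, 0.5, -0.7]
grip_width: 0.0498
gripper_force: 0.0
```

```bash
python3 - <<'E'
from h import *
snap("wrist","w5"); o=env.observe(); print(o["position"],o["q"])
s=load("w5");im=s["im"][:,:,::-1].copy()
e=np.array([np.cos(np.radians(72.3)),np.sin(np.radians(72.3)),0]);x=np.array([e[1],-e[0],0]);c=np.array([.485,.2965,.135])
cv2.polylines(im,[proj(s,[c+a*6.5e-3*x+b*15e-3*e for a,b in((-1,-1),(1,-1),(1,1),(-1,1))]).astype(int)],True,(255,0,255),1)
cv2.imwrite("pics/w5.png",im)
E
```

```text
[0.48503804 0.29574915 0.26783566] [ 1.94429762e+01  2.30396545e+01  6.94303496e+01 -1.69184848e-02
  8.76298126e+01  3.70895106e+01]
```

View pics/w5.png

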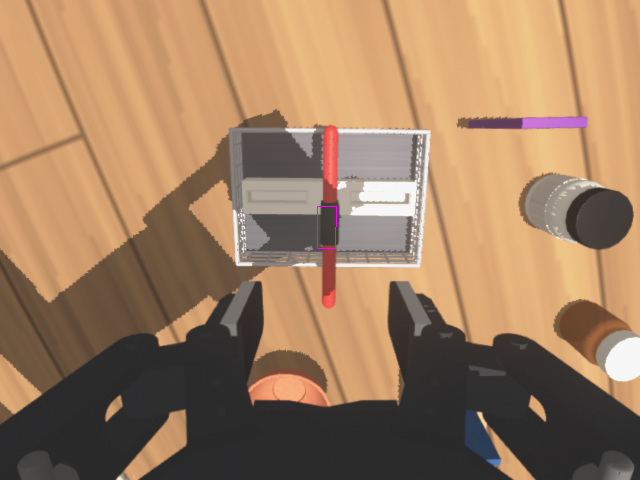

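The block is at (329,223) and the predicted box is centred at (327,227), so they agree within 2 mm. Descending to pinch.

{"fn": "servo_tool", "kwargs": {
  "steps": [
    {"tx":0,"ty":0.15,"tz":-3,"yaw":0,"claw":5},
    {"tx":0,"ty":0,"tz":-3,"yaw":0,"claw":5},
    {"tx":0,"ty":0,"tz":-3,"yaw":0,"claw":5},
    {"tx":0,"ty":0,"tz":-3,"yaw":0,"claw":5},
    {"tx":0,"ty":0,"tz":-1.5,"yaw":0,"claw":4},
    {"tx":0,"ty":0,"tz":-0.8,"yaw":0,"claw":3},
    {"tx":0,"ty":0,"tz":0,"yaw":0,"claw":3},
    {"tx":0,"ty":0,"tz":0,"yaw":0,"claw":0},
    {"tx":0,"ty":0,"tz":0,"yaw":0,"claw":0},
    {"tx":0,"ty":0,"tz":0,"yaw":0,"claw":0},
    {"tx":0,"ty":0,"tz":0,"yaw":0,"claw":0},
    {"tx":0,"ty":0,"tz":0,"yaw":0,"claw":0}
  ],
  "newtons": 80
}}

```text
time_s: 12.85
position: [0.4858, 0.2978, 0.1264]
tool_rot: [[0.305, 0.953, 0.002], [0.953, -0.305, 0.0], [0.001, 0.002, -1.0]]
ft_force: [5.4, -2.7, 4.3]
grip_width: 0.0117
gripper_force: 80.6
```

{"fn": "servo_tool", "kwargs": {
  "steps": [
    {"tx":0,"ty":0,"tz":0.5,"yaw":0,"claw":0},
    {"tx":0,"ty":0,"tz":1,"yaw":0,"claw":0},
    {"tx":0,"ty":0,"tz":2,"yaw":0,"claw":0},
    {"tx":0,"ty":0,"tz":2.5,"yaw":0,"claw":0},
    {"tx":0,"ty":0,"tz":2.5,"yaw":0,"claw":0},
    {"tx":0,"ty":0,"tz":2.5,"yaw":0,"claw":0},
    {"tx":0,"ty":0,"tz":2.5,"yaw":0,"claw":0},
    {"tx":0,"ty":0,"tz":2.5,"yaw":0,"claw":0},
    {"tx":0,"ty":0,"tz":2.5,"yaw":0,"claw":0},
    {"tx":0,"ty":0,"tz":1.5,"yaw":0,"claw":0},
    {"tx":0,"ty":0,"tz":0.5,"yaw":0,"claw":0},
    {"tx":0,"ty":0,"tz":0,"yaw":0,"claw":0}
  ]
}}

```text
time_s: 14.05
position: [0.4848, 0.2979, 0.3309]
tool_rot: [[0.304, 0.953, -0.0], [0.953, -0.304, 0.0], [0.0, -0.0, -1.0]]
ft_force: [0.1, -0.7, -3.8]
grip_width: 0.0118
gripper_force: 79.5
```

{"fn": "servo_tool", "kwargs": {
  "steps": [
    {"tx":0.57,"ty":-1.3,"tz":0,"yaw":4.2,"claw":0},
    {"tx":0.57,"ty":-2.35,"tz":0,"yaw":4.2,"claw":0},
    {"tx":0.57,"ty":-2.35,"tz":0,"yaw":4.2,"claw":0},
    {"tx":0.57,"ty":-2.35,"tz":0,"yaw":4.2,"claw":0},
    {"tx":0.57,"ty":-2.35,"tz":0,"yaw":4.2,"claw":0},
    {"tx":0.57,"ty":-2.35,"tz":0,"yaw":4.2,"claw":0},
    {"tx":0.57,"ty":-2.35,"tz":0,"yaw":4.2,"claw":0},
    {"tx":0.57,"ty":-2.35,"tz":0,"yaw":4.2,"claw":0},
    {"tx":0.57,"ty":-2.35,"tz":0,"yaw":4.2,"claw":0},
    {"tx":0.57,"ty":-2.35,"tz":0,"yaw":4.2,"claw":0},
    {"tx":0.57,"ty":-2.35,"tz":0,"yaw":4.2,"claw":0},
    {"tx":0.57,"ty":-2.35,"tz":0,"yaw":4.1,"claw":0}
  ]
}}

```text
time_s: 15.25
position: [0.5532, 0.0255, 0.3293]
tool_rot: [[-0.541, 0.841, -0.003], [0.841, 0.541, 0.001], [0.002, -0.002, -1.0]]
ft_force: [0.4, -0.8, -3.6]
grip_width: 0.0115
gripper_force: 79.5
```

{"fn": "servo_tool", "kwargs": {
  "steps": [
    {"tx":0.57,"ty":-2.35,"tz":0,"yaw":0,"claw":0},
    {"tx":0.57,"ty":-2.35,"tz":0,"yaw":0,"claw":0},
    {"tx":0.57,"ty":-2.35,"tz":0,"yaw":0,"claw":0},
    {"tx":0.57,"ty":-2.35,"tz":0,"yaw":0,"claw":0},
    {"tx":0.57,"ty":-2.35,"tz":0,"yaw":0,"claw":0},
    {"tx":0.57,"ty":-2.35,"tz":0,"yaw":0,"claw":0},
    {"tx":0.57,"ty":-2.35,"tz":0,"yaw":0,"claw":0},
    {"tx":0.57,"ty":-2.35,"tz":0,"yaw":0,"claw":0},
    {"tx":0.57,"ty":-2.35,"tz":0,"yaw":0,"claw":0},
    {"tx":0.57,"ty":-2.35,"tz":0,"yaw":0,"claw":0},
    {"tx":0.57,"ty":-2.35,"tz":0,"yaw":0,"claw":0},
    {"tx":0.57,"ty":-1.7,"tz":0,"yaw":0,"claw":0},
    {"tx":0,"ty":0,"tz":-1.5,"yaw":0,"claw":0},
    {"tx":0,"ty":0,"tz":-1.5,"yaw":0,"claw":0},
    {"tx":0,"ty":0,"tz":0,"yaw":0,"claw":0},
    {"tx":0,"ty":0,"tz":0,"yaw":0,"claw":0}
  ]
}}

```text
time_s: 16.85
position: [0.6218, -0.249, 0.3001]
tool_rot: [[-0.538, 0.843, -0.001], [0.843, 0.538, 0.001], [0.002, -0.001, -1.0]]
ft_force: [0.2, -0.5, -3.3]
grip_width: 0.0114
gripper_force: 79.4
```

```bash
python3 - <<'E'
from h import *
snap("top","t6"); snap("side","s6")
for t in("t6","s6"):
    s=load(t);P=cloud(s);hsv=cv2.cvtColor(s["im"],cv2.COLOR_RGB2HSV);H=hsv[...,0]
    m=((H<6)|(H>174))&(hsv[...,1]>170)&(P[...,2]>.29)&(P[...,2]<.32)&(P[...,1]<-.1); Q=P[m]
    if len(Q)>5: print(t,len(Q),np.median(Q,0).round(4),cv2.minAreaRect((Q[:,:2]*1000).astype(np.float32)))
cv2.imwrite("pics/m6.png",np.hstack([load("t6")["im"][140:440,300:640,::-1],load("s6")["im"][180:480,240:640,::-1]]))
E
```

```text
s6 397 [ 0.6092 -0.238   0.3022] ((617.9293823242188, -248.976318359375), (8.595029830932617, 130.3428955078125), 32.95088195800781)
```

View pics/m6.png

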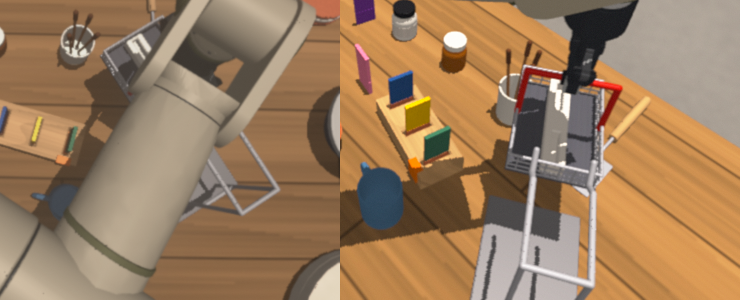

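The side view shows the basket level in front of the hooks at crop (560,110), with the bar parallel to them and the green tile upright in the tagged slot. Now I'll slide it on.

{"fn": "servo_tool", "kwargs": {
  "steps": [
    {"tx":-0.6,"ty":-0.4,"tz":0,"yaw":0,"claw":0},
    {"tx":-1.1,"ty":-0.7,"tz":0,"yaw":0,"claw":0},
    {"tx":-1.1,"ty":-0.7,"tz":0,"yaw":0,"claw":0},
    {"tx":-1.1,"ty":-0.7,"tz":0,"yaw":0,"claw":0},
    {"tx":-1.1,"ty":-0.7,"tz":0,"yaw":0,"claw":0},
    {"tx":-1.1,"ty":-0.7,"tz":0,"yaw":0,"claw":0},
    {"tx":-1.1,"ty":-0.7,"tz":0,"yaw":0,"claw":0},
    {"tx":-1.1,"ty":-0.7,"tz":0,"yaw":0,"claw":0},
    {"tx":-1.1,"ty":-0.7,"tz":0,"yaw":0,"claw":0},
    {"tx":-0.9,"ty":-0.6,"tz":0,"yaw":0,"claw":0},
    {"tx":-0.6,"ty":-0.4,"tz":0,"yaw":0,"claw":0},
    {"tx":0,"ty":0,"tz":0,"yaw":0,"claw":0},
    {"tx":0,"ty":0,"tz":-1,"yaw":0,"claw":0},
    {"tx":0,"ty":0,"tz":-1,"yaw":0,"claw":0},
    {"tx":0,"ty":0,"tz":-0.6,"yaw":0,"claw":0},
    {"tx":0,"ty":0,"tz":-0.4,"yaw":0,"claw":0},
    {"tx":0,"ty":0,"tz":-0.3,"yaw":0,"claw":0},
    {"tx":0,"ty":0,"tz":0,"yaw":0,"claw":0}
  ]
}}

```text
time_s: 18.75
position: [0.513, -0.319, 0.2673]
tool_rot: [[-0.539, 0.843, -0.0], [0.843, 0.539, 0.0], [0.001, -0.0, -1.0]]
ft_force: [-0.9, -0.1, -3.9]
grip_width: 0.0115
gripper_force: 79.5
```

{"fn": "servo_tool", "kwargs": {
  "steps": [
    {"tx":0,"ty":0,"tz":-0.2,"yaw":0,"claw":0},
    {"tx":0,"ty":0,"tz":-0.15,"yaw":0,"claw":0},
    {"tx":0,"ty":0,"tz":-0.1,"yaw":0,"claw":0},
    {"tx":0,"ty":0,"tz":-0.1,"yaw":0,"claw":0},
    {"tx":0,"ty":0,"tz":0,"yaw":0,"claw":0}
  ]
}}

```text
time_s: 19.25
position: [0.5129, -0.3191, 0.262]
tool_rot: [[-0.538, 0.843, -0.0], [0.843, 0.538, 0.0], [0.0, -0.0, -1.0]]
ft_force: [-0.1, 0.1, -4.0]
grip_width: 0.0116
gripper_force: 79.5
```

```bash
python3 - <<'E'
from h import *
snap("side","s7")
s=load("s7");P=cloud(s);hsv=cv2.cvtColor(s["im"],cv2.COLOR_RGB2HSV);H=hsv[...,0]
m=((H<6)|(H>174))&(hsv[...,1]>170)&(P[...,2]>.24)&(P[...,2]<.29)&(P[...,1]<-.1); Q=P[m]
print(len(Q),np.median(Q,0).round(4),cv2.minAreaRect((Q[:,:2]*1000).astype(np.float32)))
cv2.imwrite("pics/s7c.png",cv2.resize(s["im"][270:470,340:600,::-1],(780,600),interpolation=cv2.INTER_CUBIC))
E
```

```text
586 [ 0.4993 -0.3049  0.264 ] ((510.0795593261719, -318.08056640625), (11.006394386291504, 131.86767578125), 32.688804626464844)
```

View pics/s7c.png

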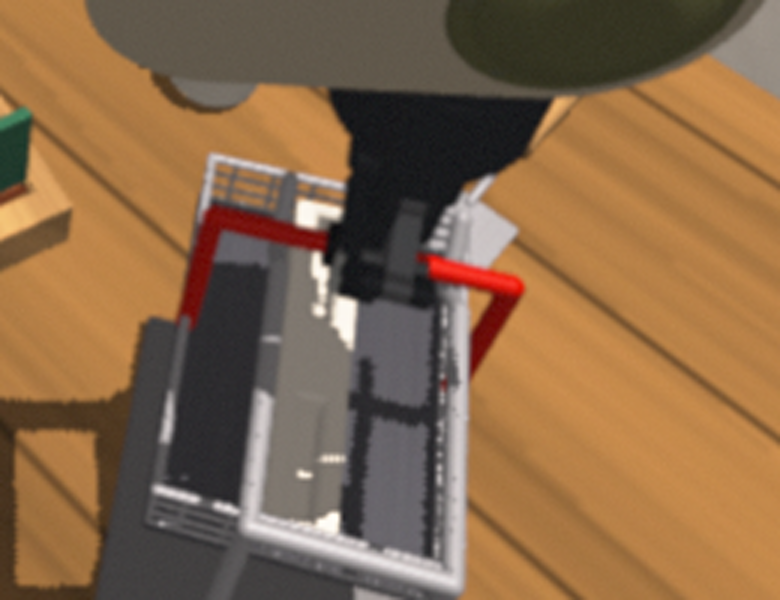

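The bar lies across both rods (right rod at col 455, left at col 262). It isn't bearing yet, since the force is still -4 N. Lowering a little more.

{"fn": "servo_tool", "kwargs": {
  "steps": [
    {"tx":0,"ty":0,"tz":-0.1,"yaw":0,"claw":0},
    {"tx":0,"ty":0,"tz":-0.1,"yaw":0,"claw":0},
    {"tx":0,"ty":0,"tz":0,"yaw":0,"claw":0}
  ]
}}

```text
time_s: 19.6
position: [0.5129, -0.3194, 0.2609]
tool_rot: [[-0.538, 0.843, 0.001], [0.843, 0.538, -0.001], [-0.001, -0.0, -1.0]]
ft_force: [-2.1, 0.0, 2.5]
grip_width: 0.0117
gripper_force: 80.5
```

It's borne now: the vertical force went from -4 to +2.5 N. Releasing.

{"fn": "servo_tool", "kwargs": {
  "steps": [
    {"tx":0,"ty":0,"tz":0,"yaw":0,"claw":2},
    {"tx":0,"ty":0,"tz":0,"yaw":0,"claw":4},
    {"tx":0,"ty":0,"tz":0,"yaw":0,"claw":5},
    {"tx":0,"ty":0,"tz":0,"yaw":0,"claw":5},
    {"tx":0,"ty":0,"tz":0,"yaw":0,"claw":5},
    {"tx":0,"ty":0,"tz":1,"yaw":0,"claw":5},
    {"tx":0,"ty":0,"tz":2,"yaw":0,"claw":5},
    {"tx":0,"ty":0,"tz":3,"yaw":0,"claw":5},
    {"tx":0,"ty":0,"tz":3,"yaw":0,"claw":5},
    {"tx":0,"ty":0,"tz":3,"yaw":0,"claw":5},
    {"tx":0,"ty":0,"tz":0,"yaw":0,"claw":5},
    {"tx":0,"ty":0,"tz":0,"yaw":0,"claw":5},
    {"tx":0,"ty":0,"tz":0,"yaw":0,"claw":5},
    {"tx":0,"ty":0,"tz":0,"yaw":0,"claw":5},
    {"tx":0,"ty":0,"tz":0,"yaw":0,"claw":5},
    {"tx":0,"ty":0,"tz":0,"yaw":0,"claw":5},
    {"tx":0,"ty":0,"tz":0,"yaw":0,"claw":5}
  ]
}}

```text
time_s: 21.3
position: [0.5129, -0.3191, 0.38]
tool_rot: [[-0.538, 0.843, -0.0], [0.843, 0.538, 0.0], [0.0, -0.0, -1.0]]
ft_force: [-0.1, -0.4, 0.7]
grip_width: 0.05
gripper_force: 0.0
```

```bash
python3 - <<'E'
from h import *
for t in("s8","s9"):
    snap("side",t)
    s=load(t);P=cloud(s);hsv=cv2.cvtColor(s["im"],cv2.COLOR_RGB2HSV);H=hsv[...,0]
    m=((H<6)|(H>174))&(hsv[...,1]>170)&(P[...,2]>.24)&(P[...,2]<.29)&(P[...,1]<-.1); Q=P[m]
    print(len(Q),np.median(Q,0).round(4),cv2.minAreaRect((Q[:,:2]*1000).astype(np.float32)))
cv2.imwrite("pics/s9c.png",cv2.resize(s["im"][180:480,240:640,::-1],(800,600),interpolation=cv2.INTER_CUBIC))
E
```

```text
650 [ 0.5187 -0.3351  0.2626] ((508.364990234375, -318.84783935546875), (10.521154403686523, 130.70936584472656), 32.85649108886719)
651 [ 0.5187 -0.3354  0.2627] ((509.20306396484375, -318.8492736816406), (9.904731750488281, 131.56568908691406), 32.479740142822266)
```

View pics/s9c.png

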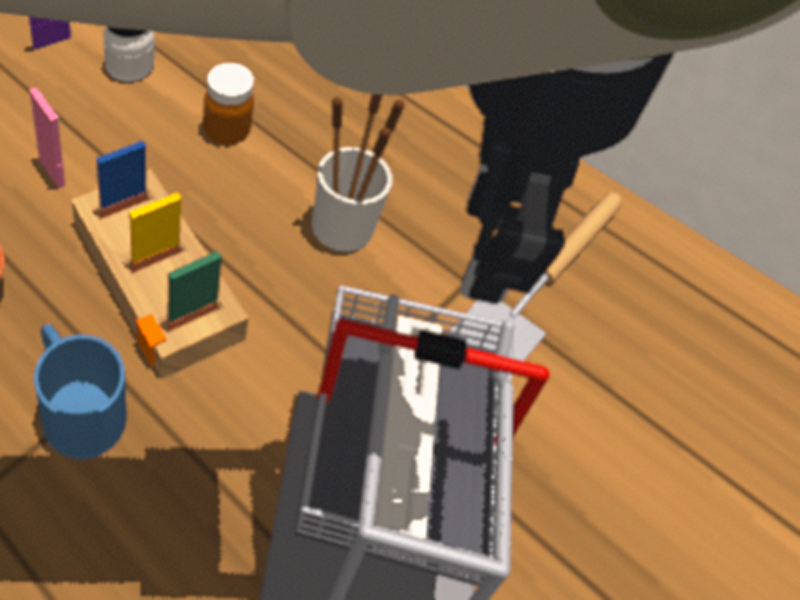

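The basket hangs level and at rest, with the grip block centred at (440,348) between the hooks. The green tile stands in the tagged slot at (192,290), and the gripper is clear. Handing in.

```bash
python3 -c "
from rig import env
print(env.close_job())"
```

```text
the job is handed in; nothing more can be done
None
```

The job is handed in: the last pictures show the green tile upright in the tagged slot and the basket hanging level and released on both hooks, but no verdict came back.

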